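# Push a radio module round the bend into its test dock and swing the coupler over

### The job

Get the radio module ready for its test: slide its carrier along the guide rails, round the bend and into the dock, gently and without squeezing, forcing or lifting it, until it sits fully home with the spring roller snapped in behind it. Then swing the antenna coupler arm over the module as far as it goes. Leave everything else on the bench where it is.

Things in the scene. Friction and masses are not known exactly. Their poses are not given: they have to be found in the camera images.
- track: Fixed metal base plate 320 x 425 x 8 mm flat on the bench, reaching from (-150, -210) to (170, 215) mm in its frame. Origin on the bench at the bend's centre of curvature, z up. On it two grey guide rails (8 mm thick, 11 mm high, tops 19 mm above the bench) form a channel 65 mm wide: infeed leg along +y, 90 degree bend to the right, dock leg along +x. Channel floor = plate top.
- infeed_start (a point): Open outer end of the infeed leg, on the channel's centre line and floor: track frame (-102.5, -200, 8) mm. The leg runs straight from here along the track's +y.
- bend_start (a point): Where the infeed leg meets the bend, on the centre line and floor: track frame (-102.5, 0, 8) mm. The bend's centre line is a quarter circle of radius 102.5 mm about the track origin, rail faces at radius 70 and 135 mm.
- bend_end (a point): Where the bend meets the dock leg, on the centre line and floor: track frame (0, 102.5, 8) mm. The dock leg runs straight from here along the track's +x.
- stop_mean (a point): Mean place of the dock's end stop: track frame (118, 102.5, 8) mm. The dock head (black stop block across the channel, with contact pads and spring roller, one rigid piece) is clamped by hand in a slot, so its true stop face lies up to 20 mm before or beyond this point along the dock leg. It is not measured: feel for it. The stop is hard.
- carrier: Loose aluminium block 80 (x) x 60 (y) x 20 mm, upright corners rounded to 14 mm, a radio module on top. Origin: centre of the underside; x towards the nose, z up. 0.3 to 0.65 kg, friction about 0.25 on plate and rails. Starts nose forward in the infeed leg. Play 2.5 mm to each rail, about 1 mm in the bend. Home: nose on the stop, origin 40 mm before the stop face. Must stay flat on the floor.
- carrier_tail (a point): Centre of the carrier's flat tail face (upright, 32 mm wide, 8 to 28 mm above the bench, 40 mm behind the carrier's origin): where a worker pushes it, low down. Fingers must never bear on carrier or module with more than 18 N, gripping included. Sliding takes 1 to 3 N, passing the roller up to about 6 N more.
- module_top (a point): Centre of the top of the radio module on the carrier, 33 mm above the carrier's underside. The module is a screened circuit board 50 x 40 x 13 mm with two brass coax sockets towards the nose.
- latch (a joint): Dock's spring roller: upright steel, 14 mm across, on the bend-centre side of the dock leg, above the rail, 79 mm before the stop face. Value in m: 0 = out, 11 mm into the channel. Nose corner and side push it back (6 to 11 mm). Over the last 13 mm before home it springs out round the tail corner, to about 0.0015 at home; over 0.003 if some 3 mm short. Spring 2 N + 0.5 N/mm.
- coupler (a joint): Antenna coupler swing arm on an upright pivot; stays where left (about 1 N at the knob moves it). Value in rad: 0 = at its stop, arm along the track's -y, straight across the dock leg over the docked module; grows clockwise seen from above to 2.1, parked over the outer side of the bend. Arm 18 mm wide, top 60 mm, underside of its white plate (80 x 46 mm) 47 mm above the bench.
- coupler_pivot (a point): Point on the coupler arm's pivot axis, track frame (78, 190, 52) mm. Column 22 mm and hub 26 mm in diameter; hub top 63 mm above the bench.
- coupler_knob (a point): Centre of the top of the coupler arm's black upright knob (16 mm diameter, 26 mm tall above the arm, top 86 mm above the bench), 87.5 mm from the pivot axis, over the middle of the plate.
- attenuator: Bystander on the base plate: small dark cylinder with brass ends, 58 mm long, 21 mm diameter, lying. Leave alone.
- tin: Bystander on the base plate: round steel tin, 54 mm diameter, 30 mm high. Leave alone.
- handheld: Bystander: black handheld radio lying on its back, 115 x 56 x 30 mm, with antenna. Leave alone.
- driver: Bystander: screwdriver lying on the bench. Leave alone.
- spanner: Bystander: steel spanner, 140 mm, lying on the bench. Leave alone.
- multimeter: Bystander: grey multimeter lying on its back, 150 x 75 x 36 mm. Leave alone.
- mug: Bystander: white mug, 80 mm diameter, 92 mm high. Leave alone.

How it is judged:
By the outcome, as a careful person would: the job done as asked, in the order asked, and still so for the second after the job is handed in, with the robot touching nothing.
It also fails if it takes over 72 s, if anything falls off the work surface, if the arm or the gripper's body presses on something with over 40 N, if the wrist force passes 120 N, or if a joint passes its speed limit or range.

### The arm

A 6-joint arm with a two-finger parallel gripper is mounted at the origin on the work surface. World frame = base frame: x ahead of the robot, y to its left, z up, the work surface at z = 0. Lengths are in mm, angles in rad, forces in N, time in s.
With the tool pointing down it reaches from about 350 to 975 mm from the base axis. Payload 7.1 kg.
Tool frame: the origin (TCP) lies on the front face of the gripper's body, between the roots of the fingers; the fingertips stand 80 mm ahead of it and the grasp point (between the pads) lies 61 mm ahead of it (env.tips_ahead is the distance from the TCP to the fingertips, in mm); z points along the fingers, y is the direction in which the jaws open and shut (so a half turn about z gives the same grasp; the last joint's range is limited). The gripper opens to 88 mm and grips with 3 to 60 N. Pads are 20 mm wide; open, the fingers measure 115 mm over their backs; the gripper's body (75 mm by 178 mm) begins 61 mm behind the grasp point.
Start: joints at [-1.339, 0.423, 1.63, -0, 1.089, -0.019], TCP at [155.131, -605.425, 302.675] pointing down, gripper open.
Joint ranges: [-3, 3], [-0.9, 2.11], [0.09, 2.58], [-1.31, 4.45], [0.11, 2.69], [-2.54, 2.54]. Speed limits (rad/s): [2.39, 2.39, 3.01, 3.14, 3.14, 3.14].

### API

Orientations are given as a unit quaternion [x, y, z, w].
In Python, from station import env, set_gripper, viewer, workorder gives the robot as it stands. Calls block until the motion is done:
- env.reach(position, orientation): joint-space move of the TCP to a pose.
- env.move_l(position, rot=None, rate=150, f_stop=None): straight line of the TCP; rot=None keeps the orientation; rate is the mean speed in mm/s. With f_stop (N) it stops when the force on the tool has changed by that much, and returns True; else False.
- env.move_joints(angles): joint-space move.
- set_gripper(opening): finger opening in mm; the grip force is fixed at half the most; returns when the fingers have stopped.
- env.hold(seconds).
- env.ik(position, orientation): joint angles nearest the present ones, or None.
- env.read_state(): the state.
- viewer.camera(name): name is "scene" or "top"; returns the picture (420x560x3 uint8, blue, green, red); there is no depth.
- viewer.camera_params(name): a dict with "fx", "fy", "cx", "cy" (pixels), "dist" ([k1, k2, p1, p2, k3] as OpenCV has them; the pictures are not rectified), "pose" (4x4, takes a point from camera to world coordinates). Camera axes: x right, y up, looking along -z (the intrinsics and any distortion apply to the point x, -y, -z); pixel columns grow to the right and rows downward; lengths in mm; the calibration is good to about 2 mm. A picture is of the moment at which its call begins. camera_params takes no time and is no camera call.
A pose or a line that the arm cannot do raises env.IKError and nothing moves.
- workorder.sign_off(): hands the job in, once; it reports no verdict.
The state is a dict: "time_s": time; "qpos": joint angles; "dq": joint speeds; "tau": joint torques, N m; "tool_pos": TCP position; "orientation": TCP orientation; "force": force on the tool from outside, world axes, zero at the start; "wrist_torque": the same for the moment, N m; "width": finger opening in mm.
Only numpy, scipy, OpenCV 4.12 (cv2) and the standard library are available. Lean on these libraries where they do the work, as an engineer would, in place of code of your own. Each camera call takes 0.05 s, during which the arm holds its last target.

## Working session

There is one attempt and no reset: what is moved stays moved. The work goes in short steps, each a Python script; the robot and the scene stay as the last script left them, time stands still between calls to the robot, and variables do not carry over. Pictures are saved under pics/ and viewed, and the job is handed in when it is done.

```bash
mkdir -p pics; ls
python3 - <<'E'
from station import env, viewer
import cv2
for n in("scene","top"):
    cv2.imwrite(f"pics/{n}0.png",viewer.camera(n)); p=viewer.camera_params(n); print(n,p)
print(env.read_state())
E
```

```text
pics
scene {'fx': 470.31328100779115, 'fy': 470.31328100779115, 'cx': 285.5252467861183, 'cy': 212.47122736874098, 'dist': array([-0.07781983,  0.        ,  0.        ,  0.        ,  0.        ]), 'pose': array([[ 8.43789231e-01, -4.04744679e-01,  3.52422301e-01,
         9.04945195e+02],
       [ 5.36451958e-01,  6.17179872e-01, -5.75593869e-01,
        -6.70025668e+02],
       [ 1.54606050e-02,  6.74737542e-01,  7.37895805e-01,
         9.53844634e+02],
       [ 0.00000000e+00,  0.00000000e+00,  0.00000000e+00,
         1.00000000e+00]])}
top {'fx': 427.19184920616954, 'fy': 427.19184920616954, 'cx': 279.670381612126, 'cy': 204.22871590508512, 'dist': array([-0.12331074,  0.        ,  0.        ,  0.        ,  0.        ]), 'pose': array([[ 2.12369759e-03,  9.95142847e-01, -9.84185119e-02,
         3.65555436e+02],
       [-9.99960934e-01,  1.26885543e-03, -8.74756393e-03,
         6.68014780e+00],
       [-8.58019681e-03,  9.84332443e-02,  9.95106666e-01,
         1.29524629e+03],
       [ 0.00000000e+00,  0.00000000e+00,  0.00000000e+00,
         1.00000000e+00]])}
{'time_s': 0.1, 'qpos': array([-1.33899942e+00,  4.23810211e-01,  1.63060411e+00, -3.29842947e-05,
        1.08859522e+00, -1.90064543e-02]), 'dq': array([ 0.00010678, -0.00033029, -0.00215927, -0.00094184, -0.00072355,
        0.00124576]), 'tau': array([ 9.74072100e-04, -5.45614243e+01, -2.74323606e+01,  6.45546382e-02,
        1.87859545e-02, -2.00549670e-05]), 'tool_pos': array([ 155.03874409, -605.06219575,  301.95447733]), 'orientation': array([ 9.92146301e-01,  1.25080839e-01, -8.97564691e-05, -7.02885935e-04]), 'force': array([-0.34319435,  0.58361278, -0.39856508]), 'wrist_torque': array([ 0.06393847,  0.02007306, -0.01643787]), 'width': 87.49691415109419}
```

View pics/scene0.png

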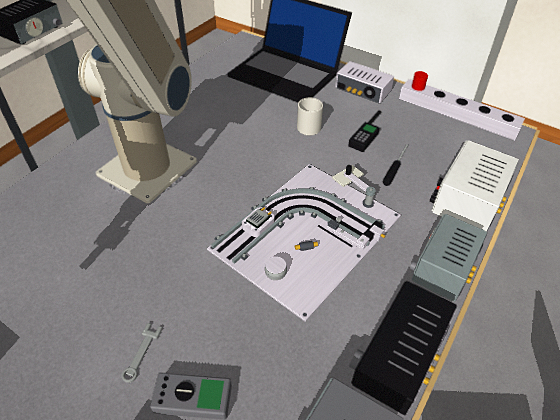

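View pics/top0.png

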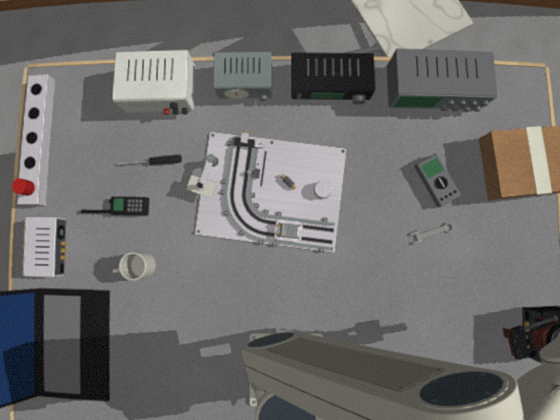

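```bash
cat > h.py <<'E'
import numpy as np, cv2
from station import env, set_gripper, viewer, workorder
def K(p): return np.array([[p['fx'],0,p['cx']],[0,p['fy'],p['cy']],[0,0,1.]])
def ray(n,uv):
    p=viewer.camera_params(n)
    q=cv2.undistortPoints(np.array(uv,float).reshape(-1,1,2),K(p),p['dist']).reshape(-1,2)
    d=np.c_[q[:,0],-q[:,1],-np.ones(len(q))]@p['pose'][:3,:3].T
    return p['pose'][:3,3],d
def plane(n,uv,z):
    o,d=ray(n,uv); return o+d*((z-o[2])/d[:,2:3])
def proj(n,X):
    p=viewer.camera_params(n); X=np.array(X,float).reshape(-1,3)
    c=(X-p['pose'][:3,3])@p['pose'][:3,:3]; c=c*[1,-1,-1]
    return cv2.projectPoints(c,np.zeros(3),np.zeros(3),K(p),p['dist'])[0].reshape(-1,2)
def snap(n,name,crop=None,s=4):
    im=viewer.camera(n)
    cv2.imwrite(f'pics/{name}_raw.png',im)
    if crop: x,y,w,h=crop; im=im[y:y+h,x:x+w]
    cv2.imwrite(f'pics/{name}.png',cv2.resize(im,None,fx=s,fy=s,interpolation=cv2.INTER_CUBIC))
E
python3 - <<'E'
import cv2
a=cv2.imread('pics/top0.png')[120:260,185:355];cv2.imwrite('pics/t0z.png',cv2.resize(a,None,fx=4,fy=4,interpolation=2))
a=cv2.imread('pics/scene0.png')[150:325,200:405];cv2.imwrite('pics/s0z.png',cv2.resize(a,None,fx=3.4,fy=3.4,interpolation=2))
E
```

```text
(no output)
```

View pics/t0z.png

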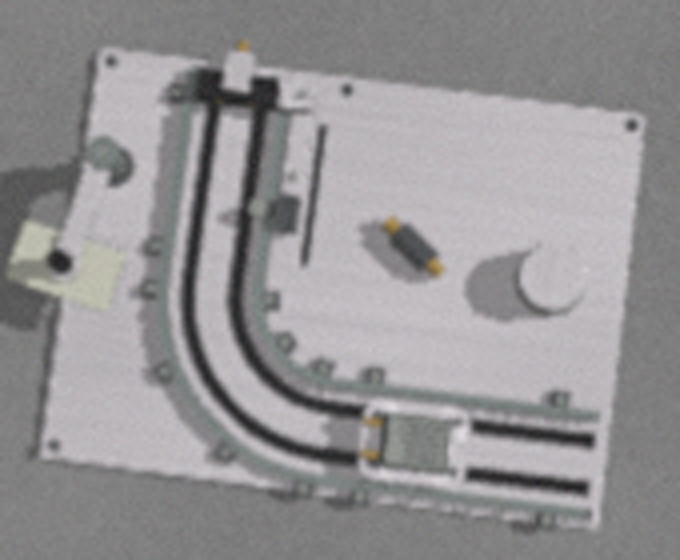

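View pics/s0z.png

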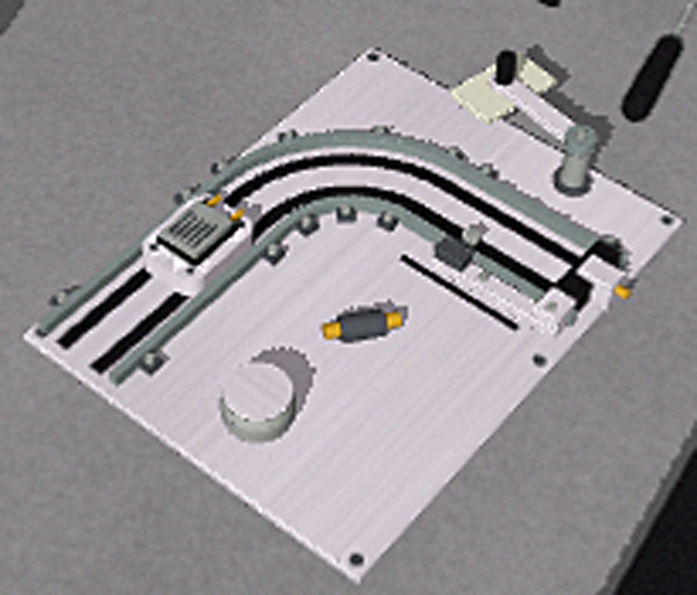

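```bash
cat > fit.py <<'E'
from h import *
from scipy.optimize import least_squares
from scipy.ndimage import map_coordinates
C=np.array([[170,215],[170,-210],[-150,-210],[-150,215.]])
def T(p,q): c,s=np.cos(p[2]),np.sin(p[2]); return np.asarray(q)@np.array([[c,s],[-s,c]])+p[:2]
def fit(n,img,uv):
    g=cv2.cvtColor(cv2.imread(img),cv2.COLOR_BGR2GRAY).astype(float)
    W=plane(n,uv,8)[:,:2]
    p=least_squares(lambda p:(T(p,C)-W).ravel(),[450,30,-.1]).x
    print(n,'corners',p,np.round(T(p,C)-W,1).tolist())
    for it in range(3):
        P=[];N=[]
        for i in range(4):
            a,b=C[i],C[(i+1)%4]; d=(b-a)/np.linalg.norm(b-a); nn=np.array([-d[1],d[0]]) 
            if nn@a<0: nn=-nn
            for t in np.linspace(.05,.95,60):
                q=a+t*(b-a); s=np.arange(-12,12.1,.5)
                w=T(p,q+s[:,None]*nn); px=proj(n,np.c_[w,np.full(len(w),8)])
                v=map_coordinates(g,[px[:,1],px[:,0]],order=1)
                gr=np.convolve(v,np.r_[np.ones(4),np.zeros(1),-np.ones(4)],'same'); gr[:5]=0;gr[-5:]=0
                k=np.argmin(-0+gr) ; k2=np.argmax(-gr)
                # bright inside -> dark outside: v decreasing with s
                k=np.argmax(-gr) if gr[np.argmax(-gr)]<0 else k
                dec=[v[j-3:j].mean()-v[j+1:j+4].mean() if 4<j<len(v)-5 else 0 for j in range(len(v))]
                k=int(np.argmax(dec))
                if dec[k]>30: P.append(w[k]);N.append((i,t))
        P=np.array(P)
        def r(p):
            c,s=np.cos(p[2]),np.sin(p[2]); L=(P-p[:2])@np.array([[c,-s],[s,c]])
            return np.array([[L[j,0]-170,-(L[j,1]+210),-(L[j,0]+150),L[j,1]-215][N[j][0]] for j in range(len(P))])
        p=least_squares(r,p,loss='soft_l1',f_scale=.7).x
    rr=r(p); I=np.array([x[0] for x in N])
    print(n,p,[(int((I==i).sum()),round(float(np.median(rr[I==i])),2)) for i in range(4)])
    return p
if __name__=='__main__':
    fit('top','pics/top0.png',np.array([[100,50],[645,118],[600,527],[42,460]])/4+[185,120])
    fit('scene','pics/scene0.png',np.array([[685,220],[358,578],[28,337],[373,50]])/3.4+[200,150])
E
python3 fit.py
```

```text
top corners [ 5.21634959e+02  4.18414574e+01 -1.21217181e-01] [[-0.0, -0.1], [2.6, -0.6], [-2.4, -0.0], [-0.2, 0.7]]
top [ 5.24000634e+02  4.46736411e+01 -1.23726766e-01] [(1, -0.02), (1, 0.81), (7, 0.0), (12, 0.15)]
scene corners [ 5.29061954e+02  4.24631770e+01 -1.26375467e-01] [[1.4, -0.8], [3.6, -1.3], [-2.8, -0.4], [-2.2, 2.5]]
scene [ 5.25221918e+02  4.14874109e+01 -1.27673401e-01] [(59, -0.05), (60, 0.52), (38, -0.45), (42, 1.48)]
```

```bash
sed -i 's/dec\[k\]>30/dec[k]>8/; s/v\[j-3:j\]/v[j-4:j]/; s/v\[j+1:j+4\]/v[j+1:j+5]/' fit.py; python3 fit.py
python3 - <<'E'
from h import *
# overlay from both
import fit
p=[524.,42.5,-.1255]
for n,o,s,f in(('top',(185,120),(170,140),4),('scene',(200,150),(205,175),3.4)):
    im=cv2.imread(f'pics/{n}0.png'); im=im[o[1]:o[1]+s[1],o[0]:o[0]+s[0]]; im=cv2.resize(im,None,fx=f,fy=f,interpolation=2)
    def ln(q,z,c):
        w=fit.T(p,q); u=((proj(n,np.c_[w,np.full(len(w),z)])-o+.5)*f-.5).astype(int); cv2.polylines(im,[u.reshape(-1,1,2)],False,c,1,cv2.LINE_AA)
    ln(np.r_[fit.C,fit.C[:1]],8,(0,0,255))
    a=np.linspace(np.pi,np.pi/2,30)
    for r in(70,135): ln(np.r_[[[-r,-200]],np.c_[r*np.cos(a),r*np.sin(a)],[[118,r]]],19,(255,0,0))
    cv2.imwrite(f'pics/ov_{n}.png',im)
E
```

```text
top corners [ 5.21634959e+02  4.18414574e+01 -1.21217181e-01] [[-0.0, -0.1], [2.6, -0.6], [-2.4, -0.0], [-0.2, 0.7]]
top [ 5.24100951e+02  4.42680357e+01 -1.27530889e-01] [(59, 0.02), (60, 0.49), (59, -0.01), (59, 0.47)]
scene corners [ 5.29061954e+02  4.24631770e+01 -1.26375467e-01] [[1.4, -0.8], [3.6, -1.3], [-2.8, -0.4], [-2.2, 2.5]]
scene [ 5.25194743e+02  4.15301489e+01 -1.27740948e-01] [(60, -0.05), (60, 0.51), (46, -0.48), (60, 1.08)]
```

View pics/ov_top.png

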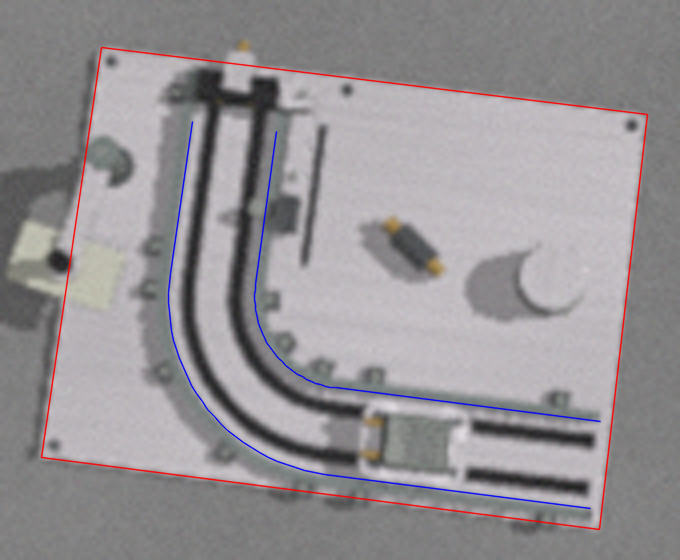

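View pics/ov_scene.png

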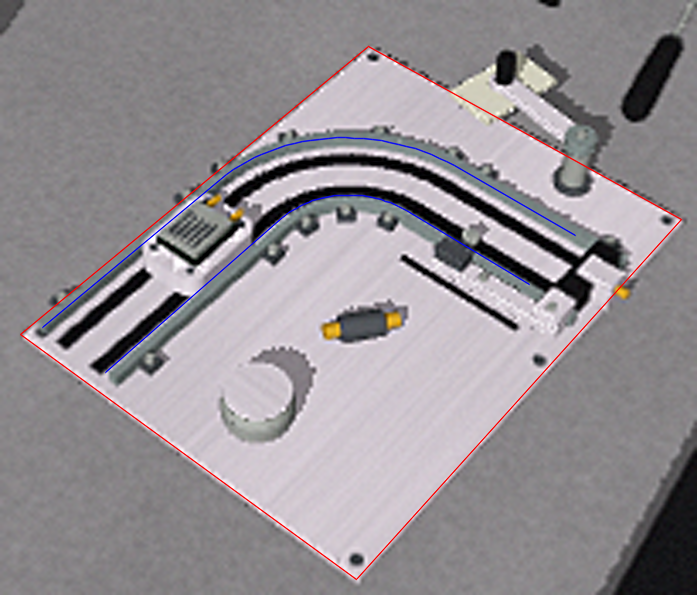

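```bash
cat > geo.py <<'E'
from h import *
from scipy.optimize import minimize
TP=np.array([524.6,43.0,-.1276])
def t2w(q): c,s=np.cos(TP[2]),np.sin(TP[2]); return np.asarray(q,float)@np.array([[c,s],[-s,c]])+TP[:2]
def w2t(w): c,s=np.cos(TP[2]),np.sin(TP[2]); return (np.asarray(w,float)-TP[:2])@np.array([[c,-s],[s,c]])
def rho(q):
    q=np.asarray(q); x,y=q[...,0],q[...,1]
    return np.where(y<0,-x,np.where(x>0,y,np.hypot(x,y)))
B=np.array([[26,16],[26,-16],[-26,16],[-26,-16]]);SD=np.array([[x,s*30] for x in np.linspace(-26,26,9) for s in(-1,1)])
def clr(p):
    R=np.array([[np.cos(p[2]),np.sin(p[2])],[-np.sin(p[2]),np.cos(p[2])]])
    r=rho(B@R+p[:2]); r2=rho(SD@R+p[:2])
    return min((121-r).min(),(r-84).min(),(135-r2).min(),(r2-70).min())
def base(s): # s: centreline arc length, 0 at bend start
    L=102.5*np.pi/2
    if s<0: return np.array([-102.5,s,np.pi/2])
    if s>L: return np.array([s-L,102.5,0])
    a=s/102.5; return np.array([-102.5*np.cos(a),102.5*np.sin(a),np.pi/2-a])
def pose(s):
    b=base(s); n=np.array([-np.sin(b[2]),np.cos(b[2])])
    f=lambda v:np.r_[b[:2]+n*v[0],b[2]+v[1]]
    r=minimize(lambda v:-clr(f(v))+1e-3*(v[0]**2+(30*v[1])**2),[0,0],method='Nelder-Mead',options=dict(initial_simplex=[[0,0],[1.5,0],[0,.05]]))
    return f(r.x),clr(f(r.x))
def tail(s):
    p,_=pose(s); return p[:2]-40*np.array([np.cos(p[2]),np.sin(p[2])]),p[2]
def quat(yaw): # tool down, tool x at world yaw
    return [np.cos(yaw/2),np.sin(yaw/2),0,0]
if __name__=='__main__':
    for s in range(-60,280,20):
        p,c=pose(s); print(s,p.round(3),round(c,2))
    m=plane('top',np.array([[418,441.]])/4+[185,120],41); print('mod top',w2t(m[:,:2]))
    m=plane('scene',np.array([[200,229.]])/3.4+[200,150],41); print('mod scene',w2t(m[:,:2]))
    e=plane('top',np.array([[467,440],[358,440.]])/4+[185,120],28); print('tail/nose top',w2t(e[:,:2]))
    k=plane('top',np.array([[60,261.]])/4+[185,120],86);print('knob top',w2t(k[:,:2]))
    k=plane('scene',np.array([[507,58.]])/3.4+[200,150],86);print('knob scene',w2t(k[:,:2]))
    k=plane('top',np.array([[112,158.]])/4+[185,120],63);print('hub top',w2t(k[:,:2]))
    k=plane('scene',np.array([[580,135.]])/3.4+[200,150],63);print('hub scene',w2t(k[:,:2]))
    print(quat(.251), 'knob nominal 2.1',78-87.5*np.sin(2.1),190-87.5*np.cos(2.1))
    for s in (-60,0,80,161,240):
      t,h=tail(s); w=t2w(t); yaw=h+TP[2]
      for d in(0,np.pi):
        print(s,d,w, np.round(env.ik(list(w)+[94],quat(yaw+d)),2))
E
python3 geo.py
```

```text
-60 [-102.5    -60.       1.571] 2.5
-40 [-102.5    -40.       1.571] 2.5
-20 [-102.49   -20.       1.568] 2.43
0 [-101.834   -0.       1.512] 1.66
20 [-99.164  19.598   1.375] 1.08
40 [-93.475  38.45    1.181] 1.07
60 [-84.246  55.844   0.985] 1.07
80 [-71.82   71.118   0.79 ] 1.07
100 [-56.668  83.694   0.595] 1.07
120 [-39.366  93.093   0.4  ] 1.07
140 [-20.57   98.961   0.205] 1.08
160 [-9.99000e-01  1.01754e+02  6.40000e-02] 1.62
180 [1.89930e+01 1.02486e+02 4.00000e-03] 2.41
200 [ 38.993 102.5     0.   ] 2.5
220 [ 58.993 102.5     0.   ] 2.5
240 [ 78.993 102.5     0.   ] 2.5
260 [ 98.993 102.5     0.   ] 2.5
mod top [[-103.85457686  -68.06508573]]
mod scene [[-96.86004425 -66.48909665]]
tail/nose top [[ -97.94315503 -104.1070647 ]
 [-108.3435428   -23.99434659]]
knob top [[-10.92632993 203.75446768]]
knob scene [[ -4.55436277 204.43733141]]
hub top [[ 72.43597763 181.91725684]]
hub scene [[ 78.97861254 190.04963843]]
[np.float64(0.9921352058405281), np.float64(0.12517081661383023), 0, 0] knob nominal 2.1 2.4691804182235444 234.17403415248754
-60 0 [410.20790633 -43.14347861] [-0.13  0.53  2.19 -0.    0.42 -0.01]Traceback (most recent call last):
  File "geo.py", line 42, in <module>
    print(s,d,w, np.round(env.ik(list(w)+[94],quat(yaw+d)),2))
                 ~~~~~~~~^^^^^^^^^^^^^^^^^^^^^^^^^^^^^^^^^^^^
    return _wrapfunc(a, 'round', decimals=decimals, out=out)
    return _wrapit(obj, method, *args, **kwds)
    result = getattr(arr, method)(*args, **kwds)
TypeError: unsupported operand type(s) for *: 'NoneType' and 'float'
```

```bash
python3 - <<'E'
from geo import *
t=(np.array([[111,61],[632,125],[54,445],[347,89.]])+.5)/4-.5+[185,120]
s=(np.array([[668,220],[357,559],[374,57],[540,360.]])+.5)/3.4-.5+[200,150]
print(w2t(plane('top',t,8)[:,:2]).round(1).tolist()); print(w2t(plane('scene',s,8)[:,:2]).round(1).tolist())
E
python3 - <<'E'
import cv2
a=cv2.imread('pics/top0.png')[205:260,255:345];cv2.imwrite('pics/t0zz.png',cv2.resize(a,None,fx=8,fy=8,interpolation=0))
a=cv2.imread('pics/scene0.png')[195:270,200:290];cv2.imwrite('pics/s0zz.png',cv2.resize(a,None,fx=8,fy=8,interpolation=0))
E
```

```text
[[159.2, 206.1], [160.2, -199.6], [-140.5, 205.7], [159.9, 21.5]]
[[160.8, 207.3], [160.4, -197.9], [-138.7, 206.5], [160.5, 22.1]]
```

View pics/t0zz.png

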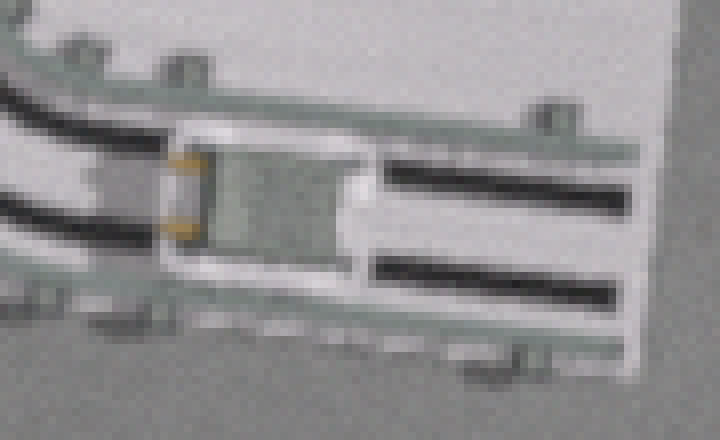

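View pics/s0zz.png

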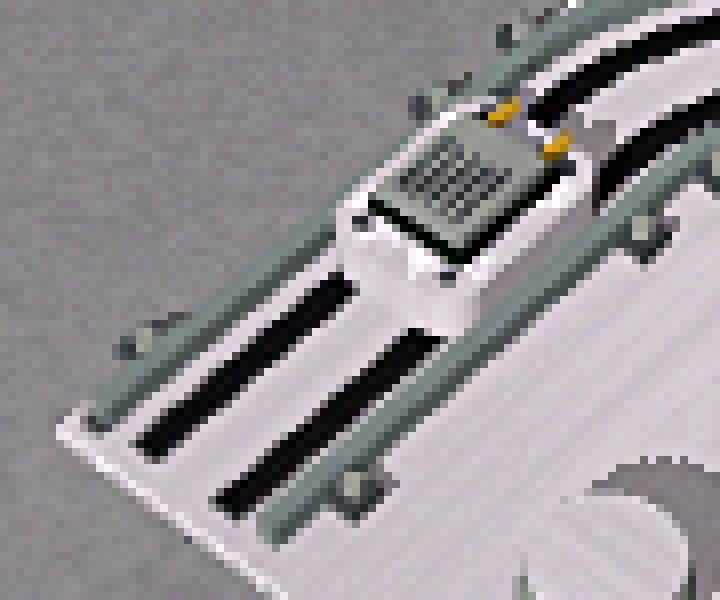

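```bash
sed -i 's/^TP=.*/TP=np.array([524.8,44.2,-.1276])/' geo.py
python3 - <<'E'
from geo import *
for s in (-95,-66,-30,0,40,80,120,161,200,240,261):
    t,h=tail(s); w=t2w(t-10*np.array([np.cos(h),np.sin(h)])); j=env.ik(list(w)+[94],quat(h+TP[2])); print(s,w.round(0),None if j is None else np.round(j,2))
for a in np.linspace(1.9,0,6):
    t=np.array([78-87.5*np.sin(a),190-87.5*np.cos(a)]); u=np.array([np.cos(a),-np.sin(a)]); w=t2w(t-18*u)
    for d in(0,np.pi/2,np.pi): 
        j=env.ik(list(w)+[146],quat(-a+TP[2]+d)); print(round(a,2),round(d,2),w.round(0),None if j is None else np.round(j,2))
E
```

```text
-95 [405. -87.] [-0.24  0.53  2.19 -0.    0.42 -0.11]
-66 [408. -58.] [-0.17  0.53  2.19 -0.    0.42 -0.04]
-30 [413. -22.] [-0.08  0.53  2.19 -0.    0.42  0.05]
0 [415.   8.] [-0.01  0.53  2.19 -0.    0.42  0.18]
40 [412.  51.] [ 0.09  0.53  2.18 -0.    0.42  0.61]
80 [423.  93.] [ 0.19  0.54  2.15 -0.    0.45  1.1 ]
120 [449. 128.] [ 0.25  0.57  2.07 -0.    0.5   1.55]
161 [488. 149.] [ 0.27  0.6   1.98 -0.    0.56  1.91]
200 [527. 147.] [ 0.25  0.63  1.9  -0.    0.61  1.95]
240 [567. 142.] [ 0.23  0.67  1.82 -0.    0.66  1.92]
261 [587. 140.] [ 0.21  0.69  1.77 -0.    0.69  1.91]
1.9 0 [556. 277.] [ 0.44  0.62  1.72 -0.    0.8  -2.24]
1.9 1.57 [556. 277.] [ 0.44  0.62  1.72 -0.    0.8   2.47]
1.9 3.14 [556. 277.] [ 0.44  0.62  1.72 -0.    0.8   0.9 ]
1.52 0 [540. 247.] None
1.52 1.57 [540. 247.] [ 0.41  0.59  1.78 -0.    0.76  2.06]
1.52 3.14 [540. 247.] [ 0.41  0.59  1.78 -0.    0.76  0.49]
1.14 0 [537. 214.] None
1.14 1.57 [537. 214.] [ 0.36  0.58  1.82 -0.    0.74  1.63]
1.14 3.14 [537. 214.] [ 0.36  0.58  1.82 -0.    0.74  0.05]
0.76 0 [547. 181.] None
0.76 1.57 [547. 181.] [ 0.3   0.57  1.83 -0.    0.74  1.19]
0.76 3.14 [547. 181.] [ 0.3   0.57  1.83 -0.    0.74 -0.38]
0.38 0 [568. 155.] [ 0.25  0.59  1.8  -0.    0.76  2.32]
0.38 1.57 [568. 155.] [ 0.25  0.59  1.8  -0.    0.76  0.75]
0.38 3.14 [568. 155.] [ 0.25  0.59  1.8  -0.    0.76 -0.82]
0.0 0 [597. 138.] [ 0.21  0.61  1.74 -0.    0.79  1.91]
0.0 1.57 [597. 138.] [ 0.21  0.61  1.74 -0.    0.79  0.34]
0.0 3.14 [597. 138.] [ 0.21  0.61  1.74 -0.    0.79 -1.24]
```

```bash
cat >> geo.py <<'E'
def pushpose(s,z=93.5,gap=0):
    t,h=tail(s); w=t2w(t-(10+gap)*np.array([np.cos(h),np.sin(h)])); return list(w)+[z],quat(h+TP[2])
def st(tag=''):
    s=env.read_state(); print(tag,'t',round(s['time_s'],2),'pos',s['tool_pos'].round(1),'F',s['force'].round(1),'w',round(s['width'],1)); return s
E
python3 - <<'E'
from geo import *
set_gripper(0); st()
p,q=pushpose(-66,200,22); env.reach(p,q); st('above')
p[2]=93.5; print(env.move_l(p,rate=100,f_stop=8)); st('down')
snap('top','t1',(185,120,170,140)); snap('scene','s1',(200,150,205,175),3.4)
E
```

```text
t 1.44 pos [ 155.1 -605.4  302.7] F [-0.3 -0.1 -1.1] w 0.4
above t 3.57 pos [406.  -80.2 200.2] F [-0.5  0.3 -0.5] w 0.3
False
down t 4.78 pos [405.9 -79.7  93.9] F [ 0.8  0.5 -0.1] w 0.9
```

View pics/t1.png

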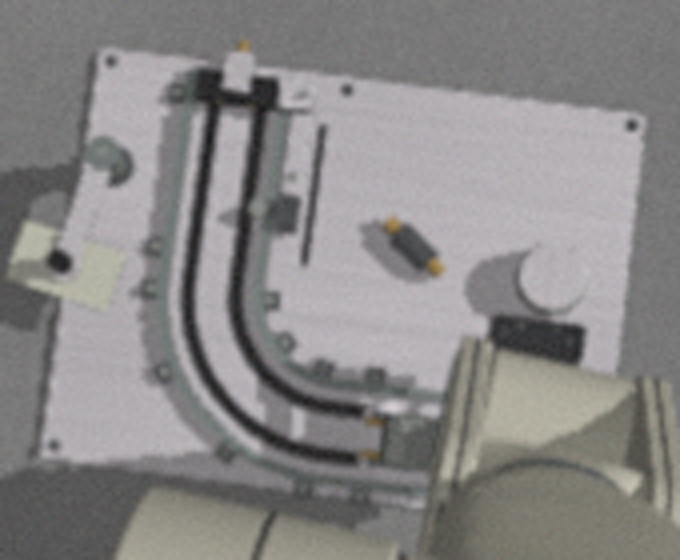

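View pics/s1.png

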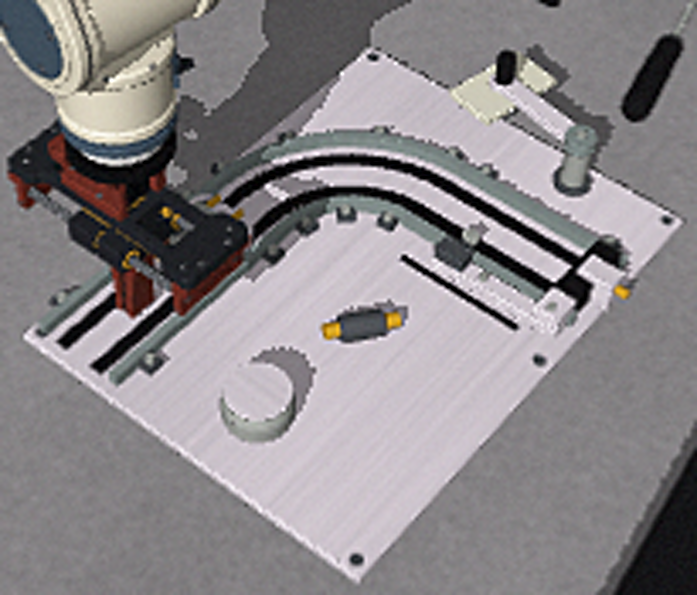

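Run:
```python
from geo import *
s=env.read_state(); p=s['tool_pos']
c,sn=np.cos(TP[2]),np.sin(TP[2]); X=np.array([c,sn,0]);Y=np.array([-sn,c,0])
for n,v in dict(tip=[0,0,-80],tcp=[0,0,0],yp=X*89,ym=-X*89,cornp=X*89-Y*37,cornpp=X*89+Y*37,cm=-X*89-Y*37).items():
    print(n,((proj('scene',p+np.array(v))-[200,150])*3.4).round())
```

```text
tip [[134. 302.]]
tcp [[127. 232.]]
yp [[220. 294.]]
ym [[ 41. 174.]]
cornp [[184. 325.]]
cornpp [[255. 263.]]
cm [[  4. 201.]]
```

Run:
```python
from geo import *
for s in (-66,-40,-15,5,20,35,50):
    p,q=pushpose(s); r=env.move_l(p,rot=q,rate=35,f_stop=8); S=st(s)
    if r: print('STOP');break
snap('top','t2',(185,120,170,140)); snap('scene','s2',(200,150,205,175),3.4)
```

```text
-66 t 5.66 pos [408.4 -57.7  93.5] F [ 0.6 -0.1  0.8] w 0.3
-40 t 6.55 pos [411.7 -32.   93.5] F [ 0.7 -0.1  0.7] w 0.8
-15 t 7.42 pos [414.4  -7.1  93.5] F [-0.3  0.3 -0.4] w 0.8
5 t 8.15 pos [414.4  13.1  93.5] F [-1.3 -0.2  0.2] w 0.7
20 t 8.75 pos [413.1  28.8  93.5] F [-0.1  0.1  0.2] w 0.7
35 t 9.37 pos [412.2  45.2  93.5] F [-0.1  0.2  0.1] w 0.6
50 t 9.99 pos [413.5  61.6  93.5] F [ 0.5  0.6 -0.2] w 0.4
```

View pics/s2.png

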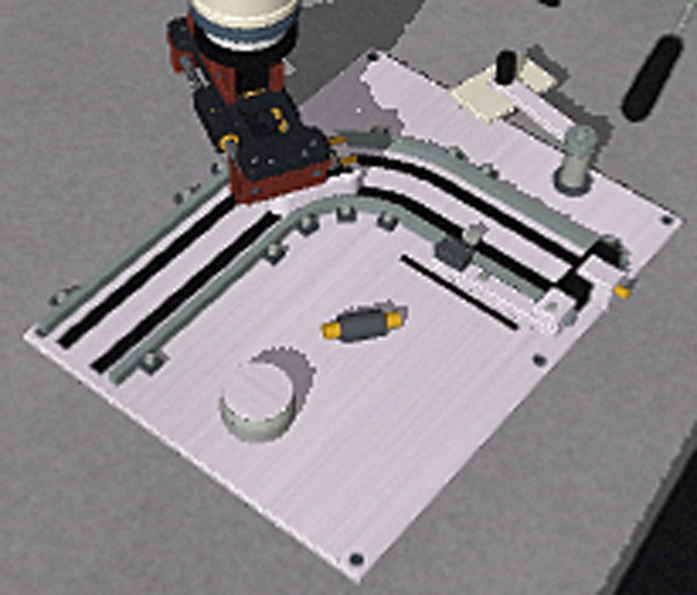

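View pics/t2.png

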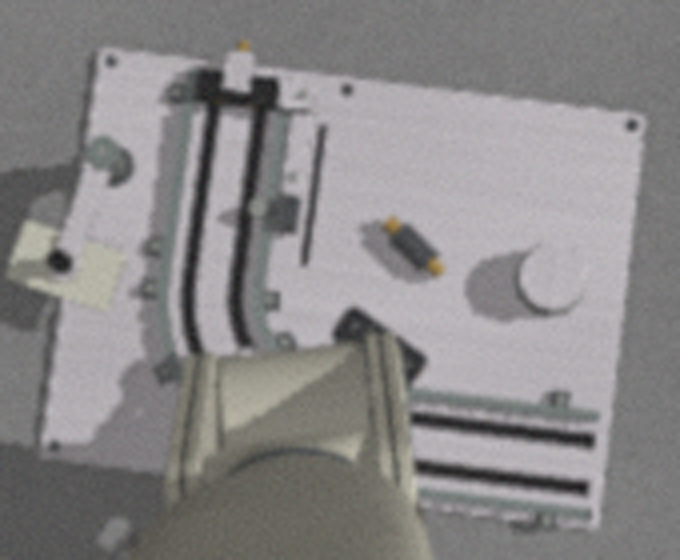

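Carrier is sliding in the bend (sockets now at scene-zoom (340,150), nose round the bend), forces small. Continue round to the dock leg.

Run:
```python
from geo import *
for s in (65,80,95,110,125,140,155,170,190):
    p,q=pushpose(s); r=env.move_l(p,rot=q,rate=35,f_stop=8); S=st(s)
    if r: print('STOP');break
snap('top','t3',(185,120,170,140)); snap('scene','s3',(200,150,205,175),3.4)
```

```text
65 t 10.72 pos [417.2  77.7  93.5] F [ 1.1 -0.1  0.4] w 0.6
80 t 11.34 pos [423.2  93.   93.5] F [-0.3 -0.1  0. ] w 0.3
95 t 11.97 pos [431.4 107.3  93.5] F [-0.3  0.1  0.2] w 0.5
110 t 12.59 pos [441.6 120.2  93.5] F [-0.1  1.  -0.5] w 0.8
125 t 13.22 pos [453.5 131.6  93.5] F [-0.4  0.2 -0.3] w 0.4
140 t 13.84 pos [467.1 141.   93.5] F [-0.2  0.7 -0.5] w 0.6
155 t 14.45 pos [481.7 147.2  93.5] F [ 0.3 -0.7 -0.2] w 0.3
170 t 15.04 pos [497.2 149.7  93.5] F [-0.4 -0.1 -0.1] w 0.2
190 t 15.77 pos [517.  148.5  93.4] F [-2.1  0.1 -0.5] w 0.6
```

View pics/s3.png

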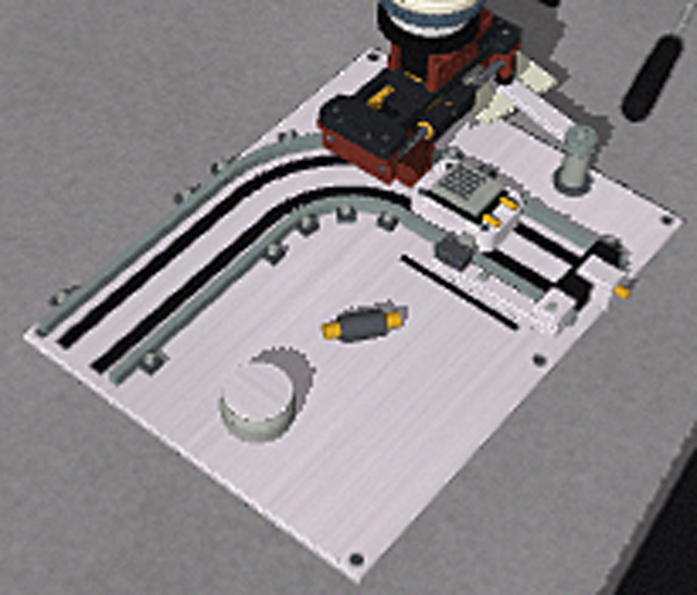

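View pics/t3.png

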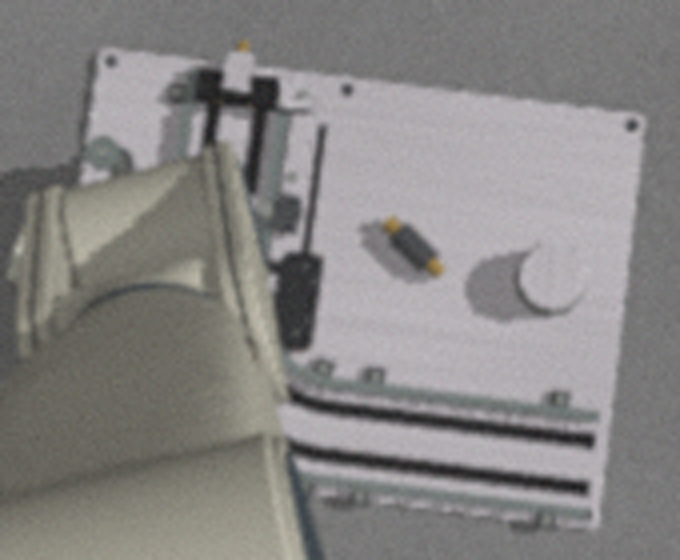

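Run:
```python
from geo import *
e=plane('top',(np.array([[237,104.],[213,101]])+.5)/4-.5+[185,120],19); print('stop face est',w2t(e[:,:2]))
u=np.array([np.cos(TP[2]),np.sin(TP[2])])
for s in range(195,290,5):
    p,q=pushpose(s); r=env.move_l(p,rot=q,rate=14,f_stop=9)
    S=env.read_state(); print(s,round(S['time_s'],2),'carrier x est',round(float(w2t(S['tool_pos'][:2])[0])+50,1),'Fx',round(float(S['force'][:2]@u),1))
    if r: print('STOP');break
    if s>=235: break
```

```text
stop face est [[134.97351819 101.46558117]
 [135.01358994 120.04942482]]
195 16.38 carrier x est 34.3 Fx -1.7
200 16.88 carrier x est 39.4 Fx -1.1
205 17.39 carrier x est 44.4 Fx -1.1
210 17.9 carrier x est 49.4 Fx -1.9
215 18.41 carrier x est 54.2 Fx -1.9
220 18.92 carrier x est 59.3 Fx -1.4
225 19.43 carrier x est 64.3 Fx -1.6
230 19.93 carrier x est 69.3 Fx -2.5
235 20.44 carrier x est 74.3 Fx -1.4
```

Run:
```python
from geo import *
u=np.array([np.cos(TP[2]),np.sin(TP[2])])
for s in range(238,290,3):
    p,q=pushpose(s); r=env.move_l(p,rot=q,rate=8,f_stop=6)
    S=env.read_state(); print(s,round(S['time_s'],2),'carrier x est',round(float(w2t(S['tool_pos'][:2])[0])+50,1),'Fx',round(float(S['force'][:2]@u),1))
    if r: print('STOP');break
    if s>=268: break
snap('scene','s4',(200,150,205,175),3.4)
```

```text
238 20.97 carrier x est 77.1 Fx -2.9
241 21.49 carrier x est 80.2 Fx -3.2
244 22.02 carrier x est 83.3 Fx -0.9
247 22.54 carrier x est 86.3 Fx -0.7
250 23.07 carrier x est 89.4 Fx 0.3
253 23.59 carrier x est 92.3 Fx -0.9
256 24.12 carrier x est 93.9 Fx -5.6
259 24.41 carrier x est 93.8 Fx 0.6
STOP
```

View pics/s4.png

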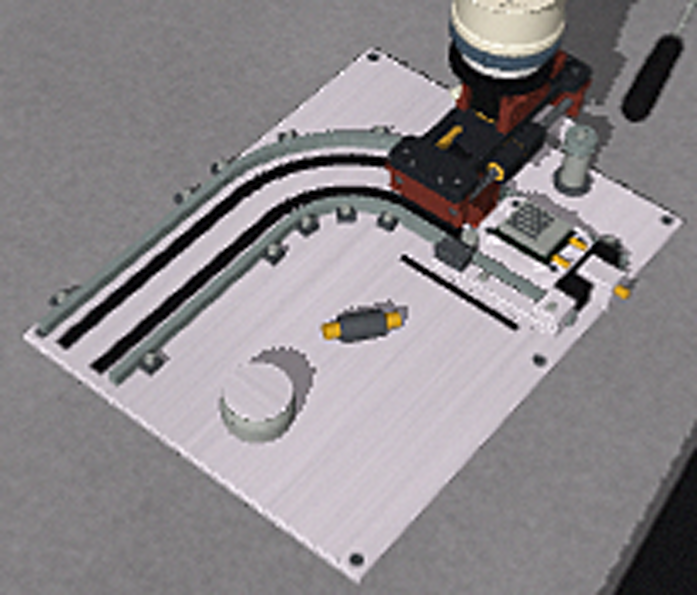

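Run:
```python
from geo import *
u=np.array([np.cos(TP[2]),np.sin(TP[2])])
def rd(t):
    S=env.read_state(); print(t,round(S['time_s'],2),'x',np.round(w2t(S['tool_pos'][:2])+[50,0],1),'Fx',round(float(S['force'][:2]@u),1))
p,q=pushpose(250); env.move_l(p,rot=q,rate=20); rd('back')
p,q=pushpose(258.5); r=env.move_l(p,rot=q,rate=8,f_stop=8); rd(('fwd',r))
p,q=pushpose(238); env.move_l(p,rot=q,rate=60); rd('off')
p[2]=200; env.move_l(p,rate=150); rd('up')
# move aside toward coupler pre-pose, high
a=1.73+.28; kt=np.array([78-87.5*np.sin(a),190-87.5*np.cos(a)])-np.array([np.cos(a),-np.sin(a)])*20
env.reach(list(t2w(kt))+[215],quat(-a+TP[2]+np.pi)); rd('pre')
snap('top','t5',(185,120,170,140)); snap('scene','s5',(200,150,205,175),3.4)
```

```text
back 24.82 x [ 88.8 102.5] Fx 0.6
('fwd', True) 25.62 x [ 93.7 102.1] Fx -1.2
off 26.04 x [ 76.5 102.6] Fx -0.2
up 26.9 x [ 76.6 102.3] Fx 0.4
pre 27.77 x [ 56.9 244.7] Fx 0.4
```

View pics/t5.png

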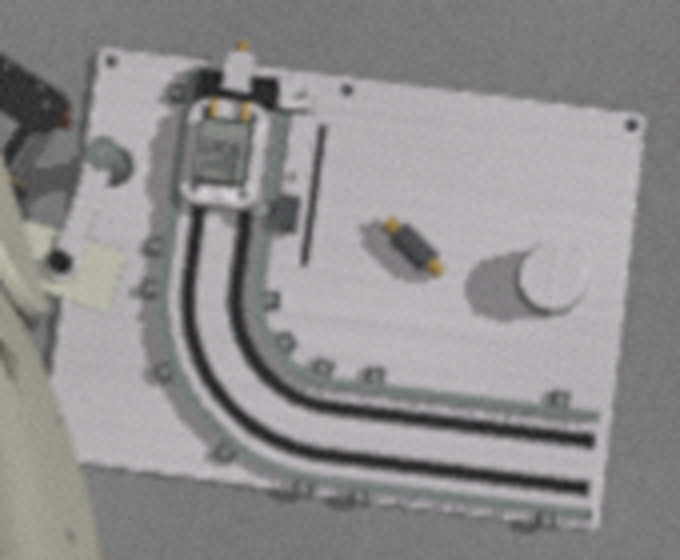

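View pics/s5.png

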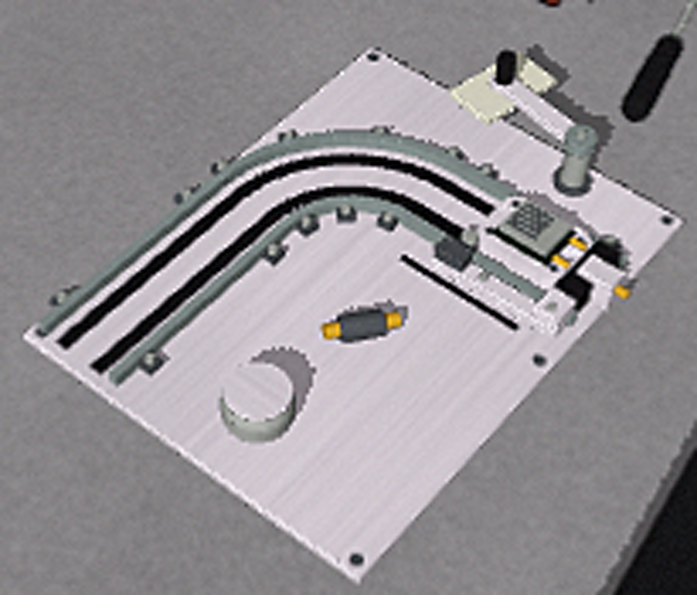

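Run:
```python
import cv2
a=cv2.imread('pics/t5_raw.png')[130:185,222:272];cv2.imwrite('pics/t5z.png',cv2.resize(a,None,fx=10,fy=10,interpolation=0))
a=cv2.imread('pics/s5_raw.png')[195:255,320:395];cv2.imwrite('pics/s5z.png',cv2.resize(a,None,fx=9,fy=9,interpolation=0))
```

```text
(no output)
```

View pics/t5z.png

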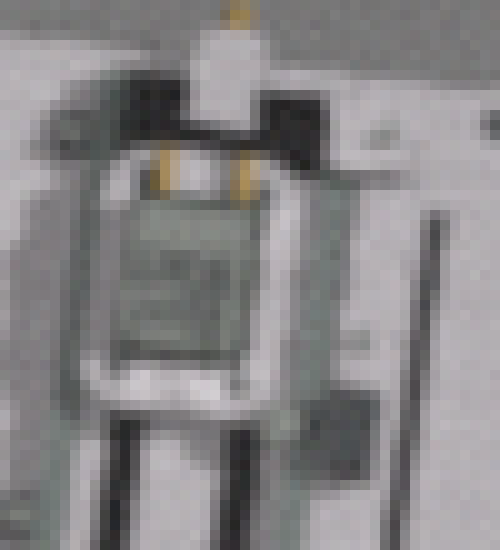

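View pics/s5z.png

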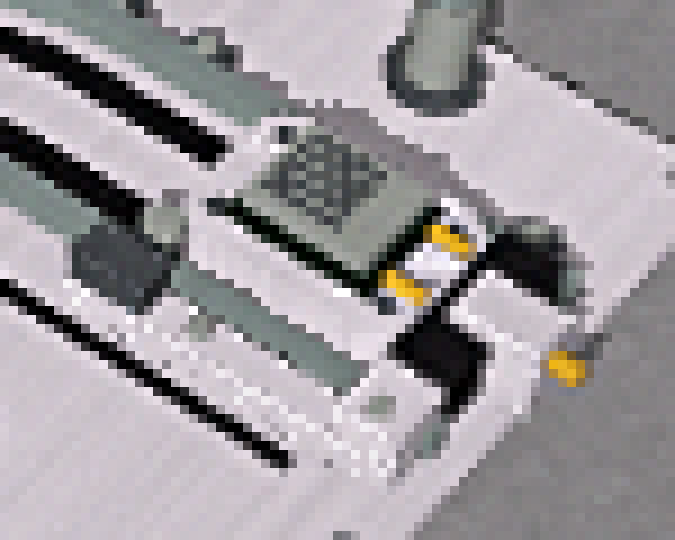

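```bash
cat > sweep.py <<'E'
from geo import *
def cp(a,z=147,back=18):
    k=np.array([78-87.5*np.sin(a),190-87.5*np.cos(a)]); return list(t2w(k-back*np.array([np.cos(a),-np.sin(a)])))+[z], quat(-a+TP[2]+np.pi)
def ang():
    S=env.read_state(); t=w2t(S['tool_pos'][:2])-[78,190]; b=np.arctan2(-t[0],-t[1]); return S, b-np.arctan2(18,87.5)
E
python3 - <<'E'
from sweep import *
p,q=cp(2.01); S=env.read_state(); pp=list(S['tool_pos']); pp[2]=147
print(env.move_l(pp,rate=100,f_stop=8)); st('down')
for a in list(np.arange(1.95,.3,-.13)):
    p,q=cp(a); r=env.move_l(p,rot=q,rate=45,f_stop=6); S,b=ang(); print(round(a,2),round(b,3),round(S['time_s'],1),S['force'].round(1),r)
    if r: break
snap('scene','s6',(200,150,205,175),3.4);snap('top','t6',(185,120,170,140))
E
```

```text
False
down t 28.71 pos [563.5 285.7 147.4] F [-0.3 -0.   0.9] w 0.4
1.95 1.954 29.0 [-0.2  0.1  0.1] False
1.82 1.824 29.4 [ 1.  -0.7 -0.2] False
1.69 1.694 29.8 [-0.7 -0.1  0.1] False
1.56 1.563 30.2 [ 0.5 -0.3 -0.8] False
1.43 1.433 30.6 [-0.6  0.6  0.6] False
1.3 1.303 31.0 [-0.1  0.7 -0.3] False
1.17 1.172 31.4 [-0.9  0.5  0.7] False
1.04 1.042 31.9 [ 0.6  0.  -0.1] False
0.91 0.912 32.3 [-0.3  1.   0.3] False
0.78 0.782 32.7 [ 0.3 -0.1 -0.2] False
0.65 0.652 33.1 [ 0.3 -0.4  0.6] False
0.52 0.523 33.5 [ 0.5  0.4 -0.9] False
0.39 0.392 33.9 [-0.2  0.7 -0.7] False
```

View pics/s6.png

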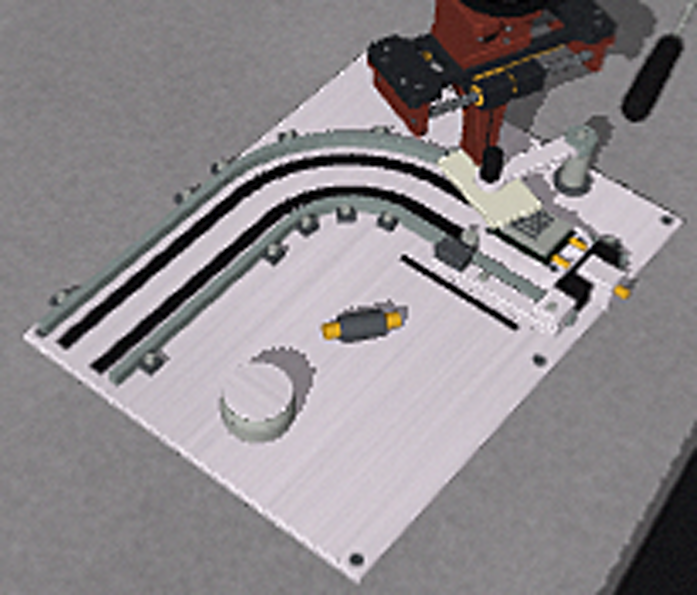

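The arm is swinging over the module (knob at scene-zoom (490,165), finger behind it). Finish to the stop.

Run:
```python
from sweep import *
for a in (.28,.18,.1,.05,0,-.03,-.06,-.09,-.12):
    p,q=cp(a); r=env.move_l(p,rot=q,rate=20,f_stop=7); S,b=ang(); print(round(a,2),round(b,3),round(S['time_s'],1),S['force'].round(1),r)
    if r: break
p,q=cp(.35); pp=list(p); env.move_l(pp,rate=80); pp[2]=230; env.move_l(pp,rate=150)
env.reach([450,-150,300],quat(TP[2]+np.pi)); st('away')
snap('scene','s7',(200,150,205,175),3.4);snap('top','t7',(185,120,170,140))
```

```text
0.28 0.281 34.6 [-0.   0.1  0.1] False
0.18 0.18 35.2 [-0.6  0.3  0.4] False
0.1 0.1 35.8 [-0.2  0.1  0.6] False
0.05 0.05 36.1 [ 0.   0.1 -0.4] False
0 0.016 36.4 [-0.3 -0.3 -0.1] True
away t 38.89 pos [ 450.4 -149.5  299.7] F [ 0.1 -0.7 -0.3] w 0.3
```

View pics/s7.png

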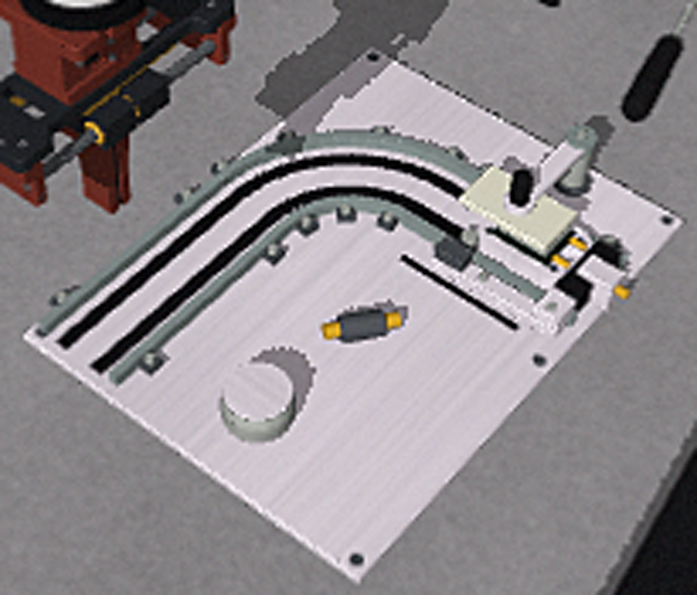

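View pics/t7.png

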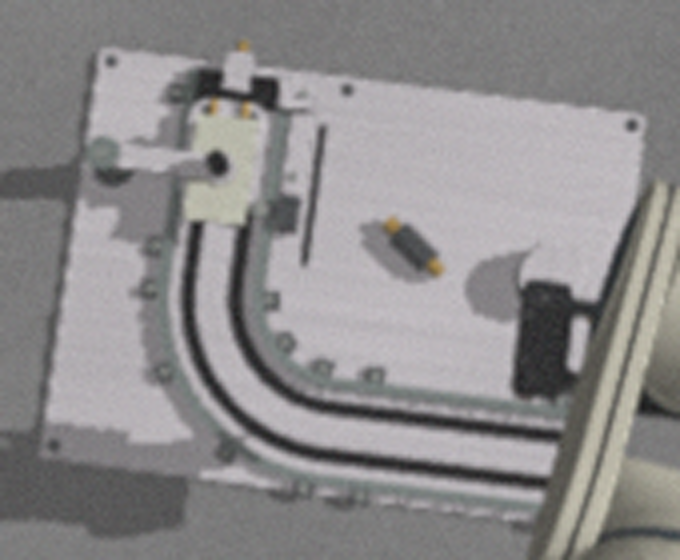

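Run:
```python
from sweep import *
p,q=cp(.3,230); env.reach(p,q); p[2]=147; env.move_l(p,rate=120,f_stop=8)
p,q=cp(.07); env.move_l(p,rot=q,rate=40,f_stop=7)
p,q=cp(-.06); r=env.move_l(p,rot=q,rate=10,f_stop=8); S,b=ang(); print(r,round(b,3),S['time_s'])
p,q=cp(.35); pp=list(p); env.move_l(pp,rate=80); pp[2]=230; env.move_l(pp,rate=150)
env.reach([430,-250,300],quat(TP[2]+np.pi)); st('away')
snap('scene','s8',(200,150,205,175),3.4);snap('top','t8',(222,130,60,60),10)
f=lambda n,uv,z:w2t(plane(n,[uv],z)[:,:2]).round(1)
print(f('top',(217/4+185,163/4+120),86),f('scene',(520/3.4+200,174/3.4+150),86))
```

```text
True 0.017 42.45
away t 45.26 pos [ 430.4 -249.4  299.8] F [-0.1  0.3 -0.2] w 0.6
[[ 74.  100.1]] [[ 77.1 101.6]]
```

View pics/s8.png

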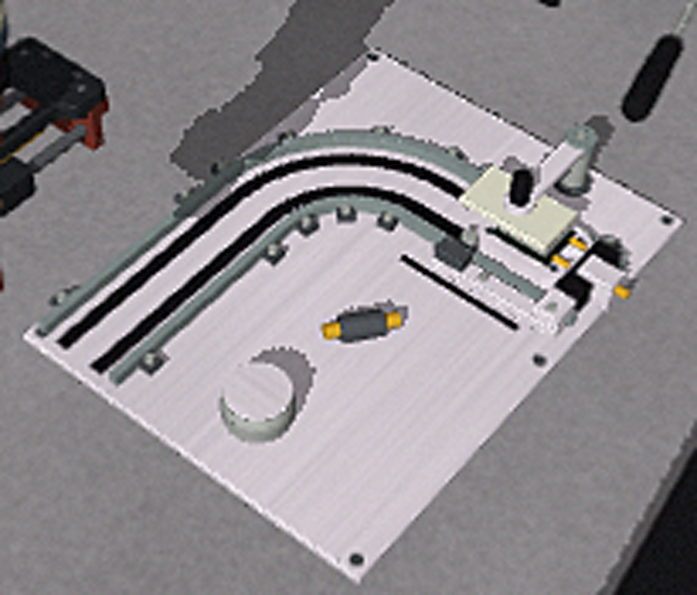

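View pics/t8.png

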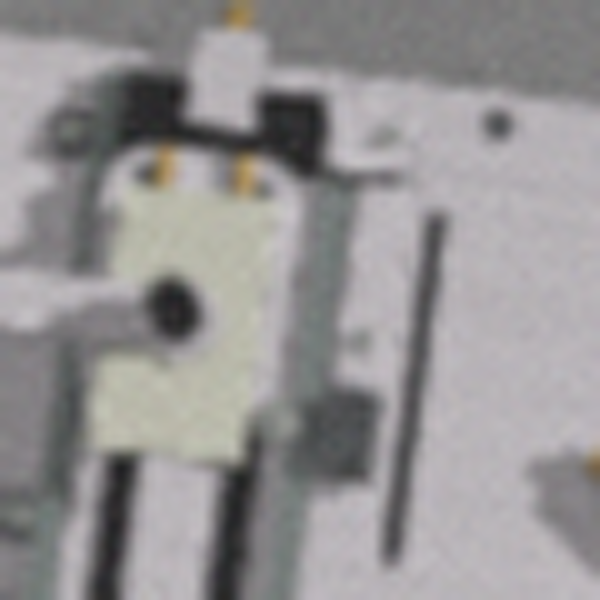

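The coupler stopped hard at the same angle twice. The carrier nose is on the stop at (230,145) in the zoomed top view, with the roller behind the tail corner at (285,420).

```bash
python3 -c "
from station import workorder; print(workorder.sign_off())"
```

```text
the job is handed in; nothing more can be done
None
```

The carrier is fully docked and the coupler arm is over the module at its stop. I handed the job in at about 45 s.

**Carrier:** I pushed it low on the tail face with closed fingers, along the infeed leg, round the bend and past the spring roller. The force readings between push steps were 6 N or less, and the final presses were set to stop at about 8 N.
- It stopped hard at about 134 mm along the dock leg in the track frame. That agrees with the camera estimate of about 135 mm, and a second press stopped within 0.2 mm of the first.
- The last pictures show the nose on the stop and the roller standing behind the tail corner. I could not read the roller's exact travel.

**Coupler:** I pushed the knob round its arc in order, after docking. It met a hard stop twice at the same place, which I measured as 0.016–0.017 rad. That is about 1.5 mm at the knob, within the accuracy of the track pose.

**Bystanders:** The attenuator and tin look untouched in the final pictures. I did not check the mug, multimeter, spanner, driver and handheld separately at the end, but the arm never worked near them.

**Disagreement:** The two cameras differed by about 1–3 mm on the track pose, and by 4–7 mm on my first hand-picked points on taller parts. I took an averaged pose and relied on force contact for both stops.

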